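Set the heat dial back and hold the embossing press open

TASK

First turn the press's heat dial so that its white pointer stands at the green mark on the scale. Then pull the red spring latch at the nose of the press beam sideways, lift the beam off its ball until the nose is a good 8 cm above where it sat, and finish while still holding it up there, still, so that I can take the brass plate out. Leave the dial at the mark and do not shift the tools and containers lying around.

Things in the scene. Friction and masses are not known exactly. Their poses are not given: they have to be found in the camera images.
- dial_box: (All sizes here in mm.) Grey heat-control box, 130 x 130 x 60 high, fixed on the bench left or right of the press, position and yaw differ. Origin: centre of its underside. The dial turns about the box's vertical centre line. On top a white scale disc (radius 62, 2 thick) with black ticks every 15 degrees, longer ones every 30.
- dial (a joint): Angle of the heat dial about the vertical through the box centre, rad, growing counterclockwise seen from above; at 0 its white pointer points along the box's +x. Turns freely -2.4 to 2.4, stiff enough (0.04 N m) to stay where it is left.
- dial_grip (a point): Middle of the dial's raised black grip bar, on the turning axis, 92 above the bench: the height to grip. The bar is 56 long (along the pointer), 14 thick and 34 high (70 to 104 above the bench), on a black disc of radius 38 whose top is 70 above the bench. Grip it from above across its 14 mm.
- dial_tip (a point): Outer end of the dial's white pointer line, 39 from the turning axis. The line runs along the bar's top and over the disc at this end only.
- mark (a joint): Angle of the green set mark on the scale, same zero and sense as dial, rad; different each time, 0.5 to 1.5 rad counterclockwise of where the dial starts. The mark stays put on its own.
- mark_tip (a point): Inner tip of the green mark, 39 from the dial's axis at the height of dial_tip: the two points coincide when the dial is set. The mark is a green rider 10 wide and 2.5 high on the scale, just outside the disc.
- press: Green bench press, base plate 335 x 120 x 12 high, fixed to the bench (position and yaw differ). Origin: on the bench under the ball's centre; the base reaches from x = -50 to x = +285 in its own frame, with the hinge cheeks (97 high) at x = +250, away from the robot. Own +y is to the left seen from the robot at yaw 0.
- ball (a point): Centre of the steel ball stud (36 across, flat underside 42 above the bench) on the press base, 50 above the bench, under the beam's nose.
- beam: Green press beam (about 0.55 kg), 40 wide, hinged at its far end. Origin on the hinge axis, 250 along the press's +x from the ball, 75 above the bench; the axis is the press's y. Shut, its axes match the press's; raising the nose turns it about +y by up to 0.9 rad (0.35 rad lifts the nose 86). It falls shut when let go; the latch locks it down on the ball.
- beam_nose (a point): Middle of the top of the beam's nose (the coupler over the ball, 62 x 56), 80 above the bench when shut, 250 from the hinge.
- latch (a joint): How far the spring latch is pulled out, m: 0 shut, 0.022 the stop. It slides along the press's -y (to the right seen from the robot) and moves with the beam. The spring pulls back with 3 N at 0, 9.6 N at the stop. Its keeper plate under the ball locks the beam (2 mm play) until it is out by 0.012; once the nose is 35 up, the latch no longer matters.
- latch_grip (a point): Middle of the latch's upright red handle, a block 22 (along the press's x) by 16 (along its y), red from 84 to 140 above the bench when shut, this point 118. It stands 46 off the beam's centre line on the press's -y side of the nose. Pinch it from above across the 16 mm; all around it is below 97, so both fingers have room. The beam can be lifted by this handle.
- awl: Bystander: awl with a wooden handle, 160 long. Origin under its middle. Leave alone.
- brush: Bystander: flat brush, 170 long. Origin under its middle. Leave alone.
- mallet: Bystander: mallet with a white round head, head 70 across, 290 long overall. Origin under its middle. Leave alone.
- cleaner: Bystander: blue bottle, 72 across, 150 high. Origin under its middle. Leave alone.
- jar: Bystander: amber jar, 60 across, 75 high. Origin under its middle. Leave alone.
- wrench: Bystander: steel wrench, 180 long. Origin under its middle. Leave alone.
- tin: Bystander: flat round blue tin with a brass lid, 64 across, 28 high. Origin under its middle. Leave alone.
Not all that is in view belongs to the job. What is meant by the dial_box is not purple, and is the smaller of those in its own colour.

How it is judged:
By the outcome, as a careful person would: the job done as asked, in the order asked, and still so for the second after the job is handed in, while the arm keeps its last pose, push and grip.
It also fails if it takes over 51 s, if anything falls off the work surface, if the arm or the gripper's body presses on something with over 40 N, if the wrist force passes 120 N, or if a joint passes its speed limit or range.

ROBOT

A 6-joint arm with a two-finger parallel gripper is mounted at the origin on the work surface. World frame = base frame: x ahead of the robot, y to its left, z up, the work surface at z = 0. Lengths are in m, angles in rad, forces in N, time in s.
With the tool pointing down it reaches from about 0.325 to 0.9 m from the base axis. Payload 6.1 kg.
Tool frame: the origin (TCP) lies midway between the tips of the shut fingers; the grasp point (between the pads) lies 19 mm behind it; z points along the fingers, y is the direction in which the jaws open and shut (so a half turn about z gives the same grasp; the last joint's range is limited). The gripper opens to 87 mm and grips with 3 to 60 N. Pads are 19 mm wide; open, the fingers measure 117 mm over their backs; the gripper's body (75 mm by 190 mm) begins 51 mm behind the grasp point.
Start: joints at [-1.236, 0.22, 1.526, -0, 1.395, -0.126], TCP at [0.278, -0.56, 0.223] pointing down, gripper open.
Joint ranges: [-2.98, 2.98], [-0.91, 2.08], [0.09, 2.57], [-1.24, 4.39], [0.2, 2.65], [-2.68, 2.68]. Speed limits (rad/s): [2.57, 2.57, 3.01, 3.14, 3.14, 3.14].

INTERFACE

Orientations are given as a rotation vector (axis times angle).
In Python, from plant import arm, imaging, job, boxes_of, mark_of gives the robot as it stands. The module is installed in compiled form; this text tells all that it offers.
- The arm moves only by the shell command python3 -m creep 'ROWS' [FORCE]. ROWS is JSON, a list of rows, each a list of 7 numbers: the turn, a rotation vector about the tool's x, y, z scaled (see below), then the shift along the tool's x, y, z scaled (see below), then the closure, from -1 (fully open) to 1 (shut). In form: [[wx, wy, wz, tx, ty, tz, fingers], ...]. A call has 1 to 12 rows; each row is the pose to reach, as a shift and turn from the pose commanded when the call began, along the tool's axes at that moment; what a row does not reach only later rows make up. The controller multiplies each number of a shift by 300 mm and each number of a turn by 30 degrees. A row lasts 1/10 s, in which the tool goes at most 50 mm and 8.59 degrees, less where a joint would pass 70% of its speed; a pose out of reach is approached as far as the arm can. A call with a number of a shift or a turn outside -1 to 1 is refused whole. A call with a gripper value outside its range is refused whole. The fingers move at their own pace and stop on an object; FORCE is the grip in N (left out, the last holds). Time passes only in rows, so rows that repeat a pose let the fingers close. It gives the time, the measured TCP pose, the force and the opening at its end, in the units of the state.
- arm.observe(): the state, without advancing time (a new reading comes with each control period).
- imaging.get_image(name): name is "scene" or "top" or "wrist"; returns a dict with "pixels" (384x512x3 uint8, red, green, blue), "range_z" (384x512 float32, m along the optical axis (not along the pixel's ray), 0 where there is no reading), "intrinsics" (3x3 intrinsics, pixels), "k1" (the pictures are not rectified: a ray, as slopes to the right and down, at radius r is drawn at 1 + k1 r^2 times it, then the intrinsics apply), "view" (4x4, takes a point from world to camera coordinates). Camera axes: x right, y up, looking along -z (the intrinsics and any distortion apply to the point x, -y, -z); pixel columns grow to the right and rows downward; lengths in m; the calibration is good to about 2 mm. A picture is of the moment at which its call begins.
- job.sign_off(): hands the job in, once; it reports no verdict.
Trained networks look in the newest picture that a camera, given by its name, has taken for a name from the list of things; names that differ only in an ending like _2 or _b are one class to them, and where a whole thing is asked for, a point or a joint stands for the part that bears it (a point fixed in the world has none). Each returns a list of dicts, best first, with "confidence" (0 to 1); they miss things now and then, are a little off and sometimes report something else, mostly with a low value. They report only what shows in the picture. A call takes as long as a camera call. They do not tell look-alikes from the thing itself.
- boxes_of(camera, query): "extent" ([left, top, width, height] in pixels, round what is visible of it).
- mark_of(camera, query): "at" ([column, row] in pixels: a listed point, or the origin of a listed thing).
The state is a dict: "t": time; "joint_pos": joint angles; "dq": joint speeds; "joint_efforts": joint torques, N m; "ee_pos": TCP position; "tcp_rot": TCP orientation; "force": force on the tool from outside, world axes, zero at the start; "wrist_torque": the same for the moment, N m; "grip_width": finger opening in m.
Only numpy, scipy, OpenCV 4.12 (cv2) and the standard library are available. Lean on these libraries where they do the work, as an engineer would, in place of code of your own. Each camera call takes 0.05 s, during which the arm holds its last target. There are 200 camera calls.

## Working session

There is one attempt and no reset: what is moved stays moved. The work goes in short steps, Python scripts to look and compute and a shell command to move; the robot and the scene stay as the last step left them, time stands still between calls to the robot, and variables do not carry over. Pictures are saved under pics/ and viewed, about 8 in all and at most 12, crops included, and the job is handed in when it is done.

```bash
mkdir -p pics
cat > h.py <<'E'
import numpy as np, cv2
from scipy.spatial.transform import Rotation as R
from plant import arm, imaging, job, boxes_of, mark_of
def grab(n): return imaging.get_image(n)
def ray(im,px):
    K=np.array(im["intrinsics"],float); k=float(im["k1"])
    d=np.array([(px[0]-K[0,2])/K[0,0],(px[1]-K[1,2])/K[1,1]]); u=d.copy()
    for _ in range(20): u=d/(1+k*(u@u))
    return np.array([u[0],-u[1],-1.])
def world(im,px,z=None,depth=None):
    V=np.array(im["view"]); Rw=V[:3,:3].T; c=-Rw@V[:3,3]; d=Rw@ray(im,px)
    if z is not None: return c+d*(z-c[2])/d[2]
    if depth is None: depth=im["range_z"][int(round(px[1])),int(round(px[0]))]
    return c+d*depth
def proj(im,p):
    V=np.array(im["view"]);K=np.array(im["intrinsics"],float); q=V[:3,:3]@p+V[:3,3]; s=np.array([q[0],-q[1]])/-q[2]
    s=s*(1+float(im["k1"])*(s@s)); return np.array([K[0,0]*s[0]+K[0,2],K[1,1]*s[1]+K[1,2]])
def save(im,n,crop=None,scale=1):
    a=im["pixels"][:,:,::-1]
    if crop: x,y,w,h=crop; a=a[y:y+h,x:x+w]
    cv2.imwrite("pics/"+n,cv2.resize(np.ascontiguousarray(a),None,fx=scale,fy=scale,interpolation=cv2.INTER_CUBIC))
def rows(target,yaw=None,Rt=None):
    """shift/turn from the measured pose to the target TCP, in the move's units; tool down with tool y at yaw"""
    s=arm.observe(); R0=R.from_rotvec(s["tcp_rot"]); t=R0.inv().apply(np.array(target)-s["ee_pos"])/0.3
    if yaw is not None:
        best=None
        for y in (yaw,yaw+np.pi):
            Y=np.array([np.cos(y),np.sin(y),0]); Z=np.array([0,0,-1.]); X=np.cross(Y,Z)
            w=(R0.inv()*R.from_matrix(np.c_[X,Y,Z])).as_rotvec()/np.radians(30)
            if best is None or np.linalg.norm(w)<np.linalg.norm(best): best=w
        return np.round(best,3),np.round(t,3)
    return np.round(t,3)
E
python3 - <<'E'
from h import *
s=arm.observe(); print({k:np.round(v,3) for k,v in s.items()}); print(np.round(R.from_rotvec(s["tcp_rot"]).as_matrix(),3))
ims={}
for n in("top","scene"):
    im=grab(n); save(im,n+"0.png",scale=1.5)
    for q,z in (("dial_box",0),("dial_grip",.104),("dial_tip",.072),("mark_tip",.072),("press",0),("ball",.05),("beam_nose",.08),("latch_grip",.118)):
        for r in mark_of(n,q)[:3]: print(n,q,round(r["confidence"],2),np.round(r["at"]),np.round(world(im,r["at"],z=z),3),np.round(world(im,r["at"]),3))
E
```

```text
{'t': np.float64(0.0), 'joint_pos': array([-1.236,  0.221,  1.528,  0.   ,  1.395, -0.126]), 'dq': array([-0.002,  0.   , -0.001, -0.   ,  0.001,  0.001]), 'joint_efforts': array([  0.   , -49.461, -38.738,   0.07 ,   0.057,  -0.   ]), 'ee_pos': array([ 0.278, -0.559,  0.221]), 'tcp_rot': array([-3.057, -0.717,  0.   ]), 'force': array([ 0.734, -0.38 ,  0.275]), 'wrist_torque': array([-0.027,  0.044,  0.028]), 'grip_width': np.float64(0.087)}
[[ 0.896  0.445 -0.001]
 [ 0.445 -0.896  0.002]
 [ 0.    -0.002 -1.   ]]
top dial_box 0.81 [192. 261.] [0.255 0.256 0.   ] [0.251 0.24  0.092]
top dial_box 0.68 [212. 196.] [0.522 0.203 0.   ] [0.506 0.193 0.077]
top dial_box 0.57 [173. 159.] [0.662 0.382 0.   ] [0.639 0.363 0.075]
top dial_grip 0.74 [188. 256.] [0.271 0.253 0.104] [0.269 0.246 0.143]
top dial_grip 0.66 [208. 189.] [0.525 0.207 0.104] [0.523 0.206 0.113]
top dial_grip 0.16 [328. 215.] [ 0.461 -0.248  0.104] [ 0.455 -0.243  0.137]
top dial_tip 0.79 [211. 183.] [0.557 0.202 0.072] [0.559 0.204 0.063]
top dial_tip 0.66 [187. 242.] [0.32  0.268 0.072] [0.32  0.266 0.083]
top dial_ti
[... 759 characters left out ...]
.374 0.104] [0.671 0.379 0.095]
scene dial_grip 0.62 [299. 121.] [0.237 0.263 0.104] [0.269 0.248 0.14 ]
scene dial_tip 0.67 [304. 138.] [0.297 0.263 0.072] [0.316 0.255 0.095]
scene dial_tip 0.54 [382. 214.] [0.699 0.399 0.072] [0.696 0.401 0.068]
scene dial_tip 0.51 [316. 195.] [0.56  0.213 0.072] [0.56  0.213 0.072]
scene mark_tip 0.53 [306. 140.] [0.312 0.268 0.072] [0.32  0.264 0.082]
scene press 0.71 [199. 216.] [ 0.476 -0.193  0.   ] [ 0.533 -0.198  0.088]
scene ball 0.69 [192. 205.] [ 0.46  -0.209  0.05 ] [ 0.482 -0.21   0.081]
scene beam_nose 0.86 [197. 201.] [ 0.468 -0.188  0.08 ] [ 0.466 -0.188  0.076]
scene latch_grip 0.46 [182. 196.] [ 0.462 -0.237  0.118] [ 0.384 -0.234  0.009]
```

View pics/top0.png

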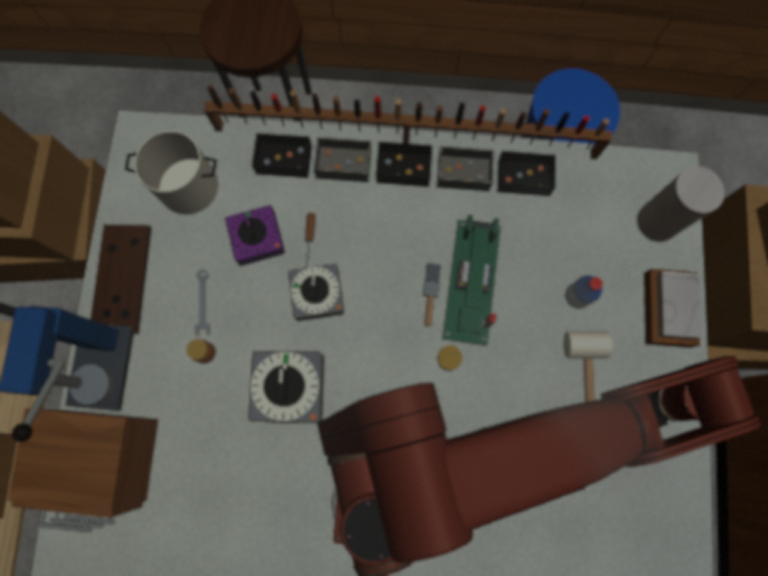

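View pics/scene0.png

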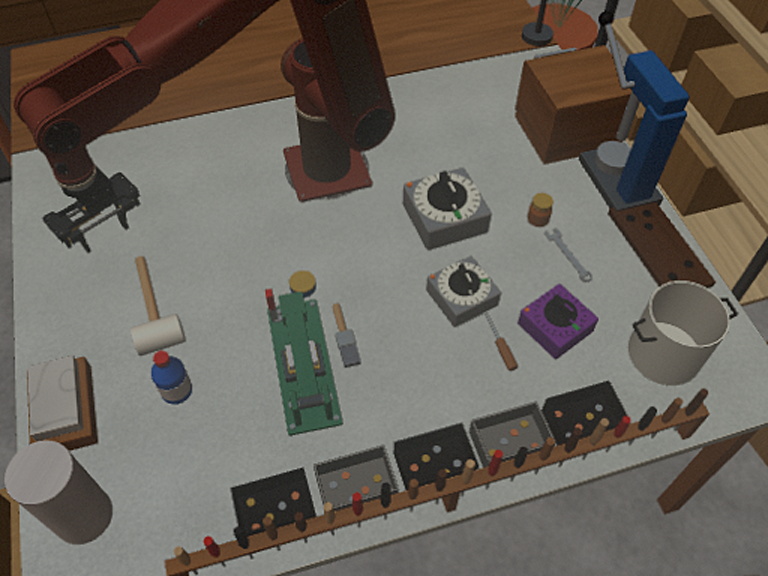

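The target is the smaller grey box, at about (0.523, 0.207). Its pointer runs roughly along world +x. In the top picture it is at (315,290), and in the scene picture the press latch is at (270,300). The larger grey box and the purple box are decoys.

```bash
python3 -m creep '[[0,0,0,0.3,-0.31,-0.27,-1],[0,0,0,0.93,-0.96,-0.27,-1],[0,0,0,0.93,-0.96,-0.27,-1],[0,0,0,0.93,-0.96,-0.27,-1],[0,0,0,0.93,-0.96,-0.27,-1],[0,0,0,0.93,-0.96,-0.27,-1],[0,0,0,0.93,-0.96,-0.27,-1],[0,0,0,0.93,-0.96,-0.27,-1],[0,0,0,0.93,-0.96,-0.27,-1]]'
python3 -m creep '[[0,0,0.3,0.8,-0.96,0,-1],[0,0,0.6,0.8,-0.96,0,-1],[0,0,0.88,0.8,-0.96,0,-1],[0,0,0.88,0.8,-0.96,0,-1],[0,0,0.88,0.8,-0.96,0,-1],[0,0,0.88,0.8,-0.96,0,-1],[0,0,0.88,0.8,-0.96,0,-1],[0,0,0.88,0.8,-0.96,0,-1],[0,0,0.88,0.8,-0.96,0,-1],[0,0,0.88,0.8,-0.96,0,-1]]'
cat > look.py <<'E'
from h import *
import sys
s=arm.observe(); print({k:np.round(v,3) for k,v in s.items() if k in("t","joint_pos","ee_pos","tcp_rot","force","grip_width")})
im=grab("wrist"); save(im,sys.argv[1],scale=1.5)
for q,z in [(a.split(":")[0],float(a.split(":")[1])) for a in sys.argv[2:]]:
    for r in mark_of("wrist",q)[:2]: print(q,round(r["confidence"],2),np.round(r["at"]),np.round(world(im,r["at"],z=z),4),np.round(world(im,r["at"]),3))
E
python3 look.py w1.png dial_grip:0.104 dial_tip:0.072 mark_tip:0.072 dial_box:0
```

```text
t: 1.8
ee_pos: [0.401, -0.1741, 0.305]
tcp_rot: [3.056, 0.724, 0.004]
force: [0.1, -0.7, 0.5]
grip_width: 0.0872
t: 2.8
ee_pos: [0.4866, 0.1874, 0.3029]
tcp_rot: [3.141, 0.004, -0.002]
force: [-0.6, -0.2, -0.4]
grip_width: 0.0875
{'t': np.float64(2.8), 'joint_pos': array([ 2.170e-01, -7.000e-02,  1.685e+00, -1.000e-03,  1.529e+00,
        1.785e+00]), 'ee_pos': array([0.487, 0.187, 0.303]), 'tcp_rot': array([ 3.141e+00,  4.000e-03, -2.000e-03]), 'force': array([-0.567, -0.211, -0.409]), 'grip_width': np.float64(0.087)}
dial_grip 0.66 [236. 136.] [0.5203 0.2062 0.104 ] [0.52  0.206 0.103]
dial_tip 0.93 [238.  99.] [0.5585 0.2058 0.072 ] [0.559 0.206 0.061]
dial_tip 0.93 [198. 300.] [0.3015 0.2606 0.072 ] [0.316 0.256 0.094]
mark_tip 0.6 [201. 302.] [0.298  0.2569 0.072 ] [0.313 0.253 0.094]
mark_tip 0.47 [208. 129.] [0.5252 0.2408 0.072 ] [0.525 0.241 0.069]
dial_box 0.87 [214. 295.] [0.2632 0.2495 0.    ] [0.316 0.238 0.083]
dial_box 0.69 [242. 129.] [0.5189 0.2043 0.    ] [0.528 0.201 0.103]
```

View pics/w1.png

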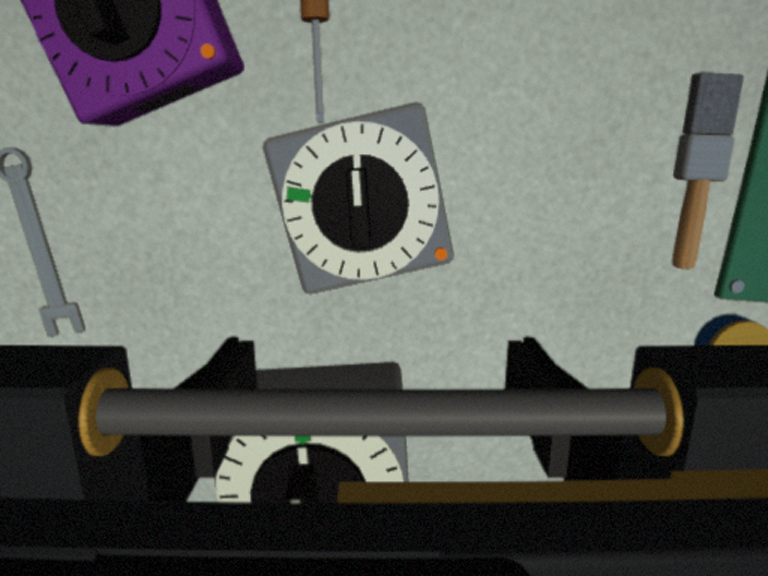

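The small box fills the middle of the view. The dial disc is centred near (360,202), the pointer tip is at (357,157), and the green mark is at (298,195), about 85° counterclockwise of the pointer. I'll refine these by colour.

```bash
cat > dial.py <<'E'
from h import *
def dial(im,c0):
    """disc centre from the white scale ring, then green and pointer angles"""
    u0=proj(im,np.array([*c0,.062])); hsv=cv2.cvtColor(im["pixels"],cv2.COLOR_RGB2HSV)
    yy,xx=np.mgrid[:384,:512]
    def pts(m,z): 
        v,u=np.nonzero(m); return np.array([world(im,(a,b),z=z)[:2] for a,b in zip(u,v)]).reshape(-1,2)
    near=np.hypot(xx-u0[0],yy-u0[1])<80
    white=near&(hsv[...,1]<45)&(hsv[...,2]>190)
    dark=near&(hsv[...,2]<60)
    g=near&(hsv[...,0]>50)&(hsv[...,0]<85)&(hsv[...,1]>120)
    P=pts(dark,.07); P=P[np.hypot(*(P-c0).T)<.045]
    (cx,cy),r=cv2.minEnclosingCircle(P.astype(np.float32)*1000); c=np.array([cx,cy])/1000
    G=pts(g,.0635); G=G[(abs(np.hypot(*(G-c).T)-.05)<.02)]
    W=pts(white,.0715); rw=np.hypot(*(W-c).T); W=W[(rw>.03)&(rw<.0365)]
    gm=G.mean(0)-c; wm=np.median(W,axis=0)-c if len(W) else [np.nan]*2
    Wt=pts(white,.104); Wt=Wt[np.hypot(*(Wt-c).T)<.029]
    print("disc c",c.round(4),"r",round(r,1),"nG",len(G),"gr",np.hypot(*gm).round(4),"mark",np.degrees(np.arctan2(gm[1],gm[0])).round(1),
      "nW",len(W),"pointer",np.degrees(np.arctan2(wm[1],wm[0])).round(1))
    if len(Wt): 
        t=Wt.mean(0); vx,vy,*_=cv2.fitLine(Wt.astype(np.float32),cv2.DIST_L2,0,.01,.01).ravel(); print("top line n",len(Wt),"mean",t.round(4),"dir",np.degrees(np.arctan2(vy,vx)).round(1))
    return c
if __name__=="__main__":
    im=grab("wrist"); dial(im,np.array([.521,.206])); 
    y=-np.pi/2; print(rows([.521,.206,.073],yaw=y))
E
python3 dial.py
```

```text
disc c [0.5177 0.2041] r 36.7 nG 108 gr 0.0489 mark 82.4 nW 16 pointer 3.0
top line n 67 mean [0.5327 0.205 ] dir 3.0
(array([ 0.   , -0.001, -0.004]), array([ 0.113, -0.069,  0.769]))
```

```bash
python3 -m creep '[[0,0,-0.1,0.108,-0.06,0,-1],[0,0,-0.1,0.108,-0.06,0.15,-1],[0,0,-0.1,0.108,-0.06,0.3,-1],[0,0,-0.1,0.108,-0.06,0.45,-1],[0,0,-0.1,0.108,-0.06,0.55,-1],[0,0,-0.1,0.108,-0.06,0.55,-1]]' 20
python3 - <<'E'
from dial import *
im=grab("wrist"); save(im,"w2.png",scale=1.2); dial(im,np.array([.519,.205])); print(rows([.519,.205,.077],yaw=np.radians(-87)))
E
```

```text
t: 3.7
ee_pos: [0.5153, 0.203, 0.1334]
tcp_rot: [3.138, 0.08, -0.015]
force: [-0.3, -0.3, 0.1]
grip_width: 0.0869
disc c [0.5149 0.2041] r 40.7 nG 334 gr 0.049 mark 79.4 nW 224 pointer 173.9
top line n 1112 mean [0.5084 0.204 ] dir 88.6
(array([ 0.002,  0.009, -0.002]), array([ 0.006, -0.004,  0.199]))
```

View pics/w2.png

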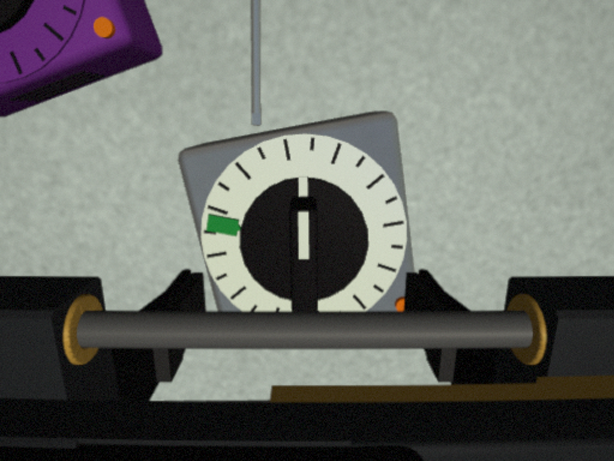

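The disc is centred at about (304,240), with the pointer running up at (303,180) and the green mark at (222,225). The bar lies between the fingers. I'll convert these picked pixels.

Run:
```python
from h import *
im=grab("wrist"); s=1.2
a=im["pixels"]; hsv=cv2.cvtColor(a,cv2.COLOR_RGB2HSV)
c=world(im,(304/s,240/s),z=.07); l=world(im,(240/s,240/s),z=.07); r=world(im,(368/s,240/s),z=.07); t=world(im,(304/s,178/s),z=.07)
p=world(im,(303.7/s,180/s),z=.071); pb=world(im,(304/s,258/s),z=.104); pt=world(im,(304/s,212/s),z=.104)
print("c",c.round(4),"r",[np.linalg.norm(v-c).round(4) for v in(l,r,t)],"tip",p.round(4),"bar line",pt.round(4),pb.round(4))
m=(hsv[...,0]>50)&(hsv[...,0]<85)&(hsv[...,1]>120); n,L,st,ce=cv2.connectedComponentsWithStats(m.astype(np.uint8)); i=1+st[1:,4].argmax(); g=world(im,ce[i],z=.0645); print(ce[i]*s,g.round(4))
for C in (c[:2],np.array([.519,.205])):
  for q in (p,g,pt): d=q[:2]-C; print(np.degrees(np.arctan2(d[1],d[0])).round(1),np.hypot(*d).round(4))
for q in("dial_tip","mark_tip","dial_grip"):
  for d in mark_of("wrist",q)[:1]: print(q,d["confidence"],np.round(world(im,d["at"],z=.104 if q=="dial_grip" else .072),4))
print(rows([*c[:2],.077],yaw=np.radians(-88)),arm.observe()["ee_pos"])
```

```text
c [0.5207 0.2046 0.07  ] r [np.float64(0.0377), np.float64(0.0377), np.float64(0.0366)] tip [0.5562 0.2066 0.071 ] bar line [0.5455 0.2059 0.104 ] [0.5216 0.2047 0.104 ]
[224.62946708 227.45830721] [0.5244 0.2523 0.0645]
3.2 0.0356
85.6 0.0479
2.9 0.0248
2.5 0.0373
83.5 0.0477
2.0 0.0265
dial_tip 0.84 [0.5573 0.2071 0.072 ]
mark_tip 0.7 [0.5255 0.2431 0.072 ]
dial_grip 0.93 [0.5218 0.2064 0.104 ]
(array([-0.002, -0.009,  0.032]), array([-0.002,  0.002,  0.215])) [0.5211089  0.20509821 0.14161421]
```

```bash
python3 -m creep '[[0,0,0,0,0,0.11,-1],[0,0,0,0,0,0.21,-1],[0,0,0,0,0,0.215,-0.5],[0,0,0,0,0,0.215,0.3],[0,0,0,0,0,0.215,1],[0,0,0,0,0,0.215,1],[0,0,0,0,0,0.215,1],[0,0,0,0,0,0.215,1],[0,0,0,0,0,0.215,1],[0,0,0,0,0,0.215,1]]' 25
```

```text
t: 4.95
ee_pos: [0.5191, 0.2049, 0.0741]
tcp_rot: [-3.14, -0.082, -0.0]
force: [-0.3, -0.5, 0.6]
grip_width: 0.0307
```

```bash
python3 -m creep '[[0,0,0,0,0,0,1],[0,0,0,0,0,0,1],[0,0,0,0,0,0,1],[0,0,0,0,0,0,1]]'; python3 -m creep '[[0,0,-0.2,0,0,0,1],[0,0,-0.4,0,0,0,1],[0,0,-0.6,0,0,0,1],[0,0,-0.8,0,0,0,1],[0,0,-1,0,0,0,1]]'; python3 -m creep '[[0,0,-0.2,0,0,0,1],[0,0,-0.4,0,0,0,1],[0,0,-0.6,0,0,0,1],[0,0,-0.8,0,0,0,1],[0,0,-1,0,0,0,1]]'; python3 -m creep '[[0,0,-0.2,0,0,0,1],[0,0,-0.4,0,0,0,1],[0,0,-0.6,0,0,0,1],[0,0,-0.73,0,0,0,1],[0,0,-0.73,0,0,0,1],[0,0,-0.73,0,0,0,1]]'; python3 look.py w3.png dial_tip:0.072 mark_tip:0.072
```

```text
t: 5.35
ee_pos: [0.519, 0.2036, 0.0739]
tcp_rot: [3.138, 0.083, -0.001]
force: [-0.7, -5.7, 1.4]
grip_width: 0.0137
t: 5.85
ee_pos: [0.5188, 0.2041, 0.074]
tcp_rot: [3.009, 0.898, -0.002]
force: [-0.9, -1.8, 1.4]
grip_width: 0.0137
t: 6.35
ee_pos: [0.5184, 0.2045, 0.074]
tcp_rot: [-2.675, -1.647, 0.003]
force: [-3.5, -1.6, 2.5]
grip_width: 0.014
t: 6.95
ee_pos: [0.518, 0.2046, 0.0739]
tcp_rot: [-2.319, -2.118, 0.004]
force: [-4.6, -2.1, 4.5]
grip_width: 0.0138
{'t': np.float64(6.95), 'joint_pos': array([ 0.235,  0.217,  1.827, -0.   ,  1.1  ,  0.326]), 'ee_pos': array([0.518, 0.205, 0.074]), 'tcp_rot': array([-2.319, -2.118,  0.004]), 'force': array([-4.631, -2.132,  4.531]), 'grip_width': np.float64(0.014)}
dial_tip 0.64 [252. 172.] [0.52   0.2431 0.072 ] [0.52  0.243 0.07 ]
mark_tip 0.64 [257. 169.] [0.5229 0.2443 0.072 ] [0.523 0.243 0.065]
```

View pics/w3.png

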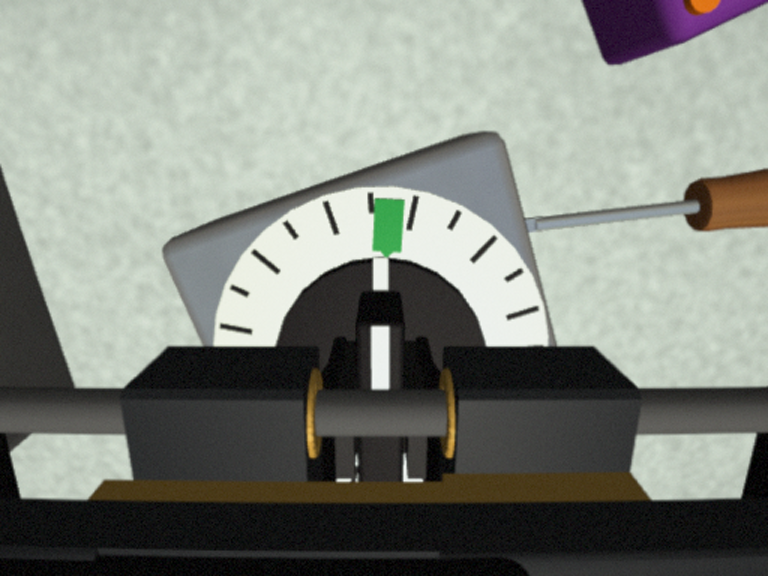

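The pointer end is at about (381,258) and the mark tip at (386,257), so the dial overshot by about 2.7°. I'll turn back by that amount.

```bash
python3 -m creep '[[0,0,0.09,0,0,0,1],[0,0,0.09,0,0,0,1],[0,0,0.09,0,0,0,1]]'; python3 look.py w4.png dial_tip:0.072 mark_tip:0.072
python3 - <<'E'
import cv2; a=cv2.imread("pics/w4.png")[150:450,200:570]; cv2.imwrite("pics/w4c.png",cv2.resize(a,None,fx=2,fy=2,interpolation=2))
E
```

```text
t: 7.4
ee_pos: [0.5181, 0.2046, 0.074]
tcp_rot: [-2.369, -2.062, 0.003]
force: [-5.0, -2.2, 4.6]
grip_width: 0.0141
{'t': np.float64(7.4), 'joint_pos': array([ 0.235,  0.217,  1.827, -0.   ,  1.1  ,  0.373]), 'ee_pos': array([0.518, 0.205, 0.074]), 'tcp_rot': array([-2.369, -2.062,  0.003]), 'force': array([-5.038, -2.191,  4.567]), 'grip_width': np.float64(0.014)}
dial_tip 0.69 [253. 171.] [0.5225 0.2434 0.072 ] [0.522 0.242 0.064]
mark_tip 0.59 [256. 172.] [0.5239 0.2429 0.072 ] [0.524 0.243 0.071]
```

View pics/w4c.png

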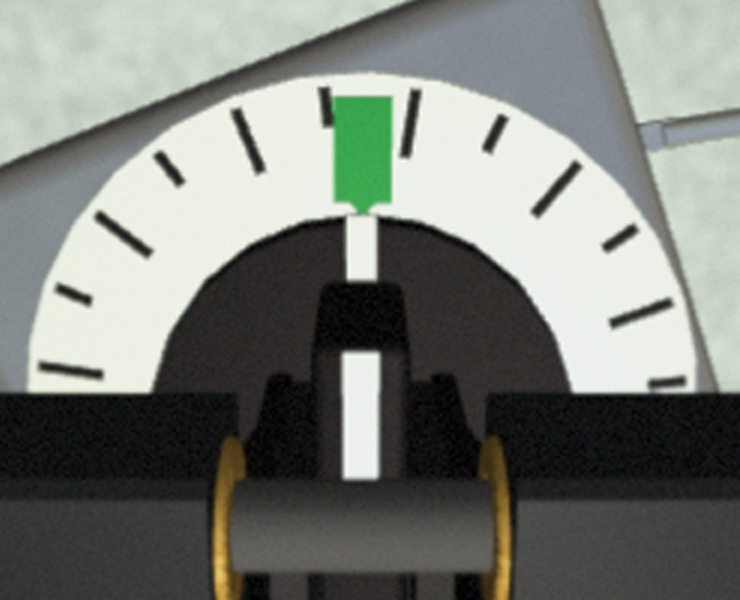

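The pointer end (362,220) now meets the mark tip (363,210), so the dial is set. I'll release it and move to the press.

```bash
python3 -m creep '[[0,0,0,0,0,0,0.5],[0,0,0,0,0,0,0],[0,0,0,0,0,0,-1],[0,0,0,0,0,0,-1],[0,0,0,0,0,0,-1],[0,0,0,0,0,-0.1,-1],[0,0,0,0,0,-0.25,-1],[0,0,0,0,0,-0.4,-1],[0,0,0,0,0,-0.55,-1],[0,0,0,0,0,-0.7,-1],[0,0,0,0,0,-0.75,-1]]'
python3 -m creep '[[0,0,0.25,0,0,0,-1],[0,0,0.5,0,0,0,-1],[0,0,0.75,0,0,0,-1],[0,0,1,0,0,0,-1],[0,0,1,0,0,0,-1]]'
python3 -m creep '[[0,0,0.25,0,0,0,-1],[0,0,0.5,0,0,0,-1],[0,0,0.75,0,0,0,-1],[0,0,1,0,0,0,-1],[0,0,1,0,0,0,-1]]'
python3 - <<'E'
from h import *
print(rows([.4,-.24,.3],yaw=np.radians(-96)),arm.observe()["force"])
im=grab("scene")
print([(q,d["confidence"],np.round(world(im,d["at"],z=.072),4)) for q in("dial_tip","mark_tip") for d in mark_of("scene",q)[:3]])
E
```

```text
t: 8.65
ee_pos: [0.5212, 0.2055, 0.3054]
tcp_rot: [2.364, 2.062, 0.013]
force: [-0.4, -1.0, 0.3]
grip_width: 0.0856
t: 9.15
ee_pos: [0.5188, 0.2048, 0.2982]
tcp_rot: [-2.822, -1.38, 0.002]
force: [-0.1, -0.4, 0.3]
grip_width: 0.0867
t: 9.65
ee_pos: [0.5189, 0.2049, 0.2985]
tcp_rot: [3.082, 0.608, -0.001]
force: [0.8, -0.4, -0.2]
grip_width: 0.0868
(array([0.   , 0.002, 0.944]), array([-0.93 ,  1.221, -0.005])) [ 0.82020506 -0.39969853 -0.17154087]
[('dial_tip', 0.9, array([0.6936, 0.4006, 0.072 ])), ('dial_tip', 0.68, array([0.5167, 0.2458, 0.072 ])), ('dial_tip', 0.53, array([0.2952, 0.2614, 0.072 ]))]
```

```bash
python3 -m creep '[[0,0,0.2,-0.1,0.13,0,-1],[0,0,0.4,-0.74,0.98,0,-1],[0,0,0.6,-0.74,0.98,0,-1],[0,0,0.944,-0.74,0.98,0,-1],[0,0,0.944,-0.74,0.98,0,-1],[0,0,0.944,-0.74,0.98,0,-1],[0,0,0.944,-0.74,0.98,0,-1],[0,0,0.944,-0.74,0.98,0,-1],[0,0,0.944,-0.74,0.98,0,-1],[0,0,0.944,-0.74,0.98,0,-1]]'
python3 -m creep '[[0,0,0,-0.06,0.3,0,-1],[0,0,0,-0.06,0.3,0,-1],[0,0,0,-0.06,0.3,0,-1],[0,0,0,-0.06,0.3,0,-1]]'
python3 look.py w5.png beam_nose:0.08 latch_grip:0.118 press:0 beam:0.075
```

```text
t: 10.8
ee_pos: [0.4246, -0.1511, 0.299]
tcp_rot: [-3.137, 0.167, -0.0]
force: [-0.4, -0.5, -0.6]
grip_width: 0.0868
t: 11.2
ee_pos: [0.3975, -0.238, 0.2988]
tcp_rot: [-3.136, 0.166, 0.0]
force: [-0.4, 1.0, 0.3]
grip_width: 0.0866
{'t': np.float64(11.2), 'joint_pos': array([-7.110e-01, -2.170e-01,  1.823e+00,  1.000e-03,  1.537e+00,
        9.660e-01]), 'ee_pos': array([ 0.398, -0.238,  0.299]), 'tcp_rot': array([-3.136,  0.166,  0.   ]), 'force': array([-0.404,  0.972,  0.306]), 'grip_width': np.float64(0.087)}
beam_nose 0.63 [214. 100.] [ 0.473  -0.2013  0.08  ] [ 0.473 -0.201  0.079]
latch_grip 0.59 [252. 103.] [ 0.4658 -0.243   0.118 ] [ 0.466 -0.243  0.14 ]
press 0.82 [221. 102.] [ 0.4698 -0.2009  0.    ] [ 0.47  -0.209  0.079]
```

View pics/w5.png

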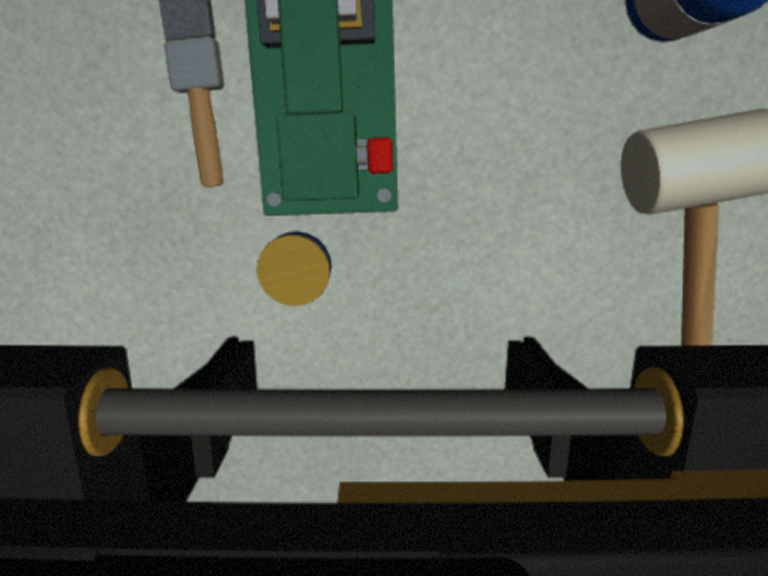

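The red handle shows at (380,155) beside the nose (318,156). The base's front corners are at (264,214) and (397,210), and the tin at (294,268) is clear of the fingers. Next I'll get the yaw and handle centre.

```bash
cat > latch.py <<'E'
from h import *
def red(im,z=.14):
    hsv=cv2.cvtColor(im["pixels"],cv2.COLOR_RGB2HSV)
    m=((hsv[...,0]<6)|(hsv[...,0]>174))&(hsv[...,1]>170)&(hsv[...,2]>90)
    n,L,st,ce=cv2.connectedComponentsWithStats(m.astype(np.uint8)); out=[]
    for i in range(1,n):
        if st[i,4]>40:
            v,u=np.nonzero(L==i); zz=np.median(im["range_z"][v,u]); out.append((st[i].tolist(),world(im,ce[i],z=z).round(4),world(im,ce[i],depth=zz).round(4)))
    return out
if __name__=="__main__":
    im=grab("wrist")
    for o in red(im): print(*o)
    w=lambda x,y,z:world(im,(x/1.5,y/1.5),z=z)[:2]
    for n,a,b,z in(("front",(397,210),(264,214),.012),("right",(397,210),(390,0),.012),("left",(264,214),(247,0),.012),("nose L",(279,198),(277,116),.08),("nose R",(356,198),(355,114),.08)):
        A,B=w(*a,z),w(*b,z); d=B-A; print(n,A.round(4),B.round(4),np.linalg.norm(d).round(4),np.degrees(np.arctan2(d[1],d[0])).round(1))
E
python3 latch.py
```

```text
[246, 92, 16, 24, 366] [ 0.4659 -0.2439  0.14  ] [ 0.4659 -0.2439  0.139 ]
front [ 0.4161 -0.2534] [ 0.4249 -0.136 ] 0.1178 85.7
right [ 0.4161 -0.2534] [ 0.5845 -0.264 ] 0.1687 -3.6
left [ 0.4249 -0.136 ] [ 0.597  -0.1496] 0.1727 -4.5
nose L [ 0.4423 -0.1655] [ 0.5001 -0.173 ] 0.0584 -7.4
nose R [ 0.4362 -0.2226] [ 0.4955 -0.2288] 0.0596 -5.9
```

```bash
python3 -c "
from h import *
print(rows([.4665,-.2442,.17],yaw=np.radians(-94.7)))"
```

```text
(array([-0.   , -0.001, -0.043]), array([ 0.23 , -0.002,  0.431]))
```

```bash
python3 -m creep '[[0,0,-0.043,0.1,0,0.05,-1],[0,0,-0.043,0.23,-0.002,0.15,-1],[0,0,-0.043,0.23,-0.002,0.3,-1],[0,0,-0.043,0.23,-0.002,0.431,-1],[0,0,-0.043,0.23,-0.002,0.431,-1],[0,0,-0.043,0.23,-0.002,0.431,-1]]' 50
python3 - <<'E'
from latch import *
im=grab("wrist"); save(im,"w6.png",scale=1.2)
for o in red(im): print(*o)
print(rows([.4665,-.2442,.102],yaw=np.radians(-94.7)),arm.observe()["ee_pos"])
E
```

```text
t: 12.1
ee_pos: [0.4658, -0.245, 0.1701]
tcp_rot: [-3.138, 0.131, 0.002]
force: [-0.6, 1.0, 0.3]
grip_width: 0.0869
[241, 205, 25, 32, 778] [ 0.4675 -0.2442  0.14  ] [ 0.4672 -0.2441  0.1391]
(array([ 0.002, -0.004, -0.003]), array([-0.002, -0.006,  0.233])) [ 0.46681413 -0.24590669  0.1718737 ]
```

View pics/w6.png

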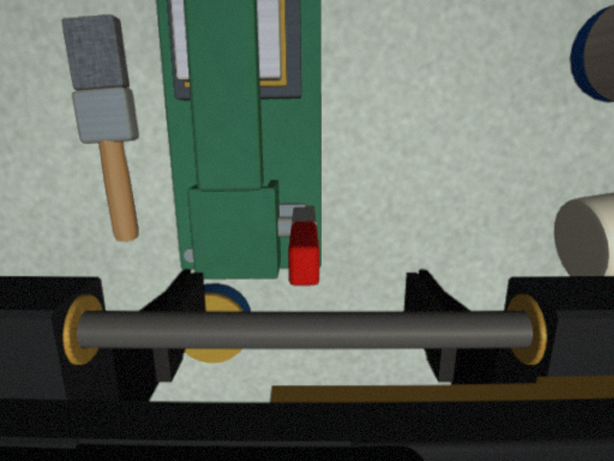

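The handle at (304,265) is centred between the fingers and everything is clear. I'll descend and grip.

```bash
python3 -m creep '[[0,0,0,0,-0.005,0.1,-1],[0,0,0,0,-0.005,0.2,-1],[0,0,0,0,-0.005,0.233,-0.5],[0,0,0,0,-0.005,0.233,0.2],[0,0,0,0,-0.005,0.233,1],[0,0,0,0,-0.005,0.233,1],[0,0,0,0,-0.005,0.233,1],[0,0,0,0,-0.005,0.233,1],[0,0,0,0,-0.005,0.233,1],[0,0,0,0,-0.005,0.233,1],[0,0,0,0,-0.005,0.233,1],[0,0,0,0,-0.005,0.233,1]]' 50
python3 -m creep '[[0,0,0,0,0,0,1],[0,0,0,0,0,0,1],[0,0,0,0,0,0,1]]'
```

```text
t: 13.35
ee_pos: [0.4658, -0.2444, 0.0998]
tcp_rot: [3.138, -0.132, -0.0]
force: [0.2, -5.2, -2.0]
grip_width: 0.0153
t: 13.65
ee_pos: [0.4658, -0.2444, 0.0998]
tcp_rot: [3.138, -0.132, -0.0]
force: [-0.1, -3.5, -1.8]
grip_width: 0.0155
```

```bash
python3 -m creep '[[0,0,0,0,0.02,0,1],[0,0,0,0,0.04,0,1],[0,0,0,0,0.06,0,1],[0,0,0,0,0.06,0,1],[0,0,0,0,0.06,0,1]]'
```

```text
t: 14.15
ee_pos: [0.4647, -0.2606, 0.0997]
tcp_rot: [-3.136, 0.132, -0.0]
force: [2.1, 7.3, 2.1]
grip_width: 0.0158
```

The latch is out 16 mm with a spring reaction of about 7.5 N, which matches the expected spring force. I'll lift along the beam's arc, tilting the tool with it.

```bash
python3 -m creep '[[0,-0.095,0,0.006,0,-0.042,1],[0,-0.191,0,0.012,0,-0.083,1],[0,-0.286,0,0.022,0,-0.124,1],[0,-0.382,0,0.033,0,-0.164,1],[0,-0.382,0,0.033,0,-0.164,1]]'
python3 -m creep '[[0,0,0,0,0,0,1]]'; python3 -c "
from latch import *
im=grab('scene')
for o in red(im): print(*o)
print([(d['confidence'],np.round(world(im,d['at']),3)) for d in mark_of('scene','beam_nose')])
s=arm.observe(); R0=R.from_rotvec(s['tcp_rot']); print(R0.as_matrix().round(3), s['ee_pos'])
"
```

```text
t: 14.65
ee_pos: [0.4746, -0.2612, 0.1493]
tcp_rot: [-3.111, 0.129, 0.318]
force: [-2.4, 8.5, -2.9]
grip_width: 0.0155
t: 14.75
ee_pos: [0.4742, -0.2608, 0.148]
tcp_rot: [-3.111, 0.129, 0.315]
force: [-1.4, 7.5, -1.4]
grip_width: 0.0157
[(0.87, array([ 0.482, -0.192,  0.132]))]
[[ 0.976 -0.084 -0.199]
 [-0.081 -0.996  0.021]
 [-0.2   -0.004 -0.98 ]] [ 0.47413388 -0.2608719   0.14792631]
```

```bash
python3 -m creep '[[0,-0.095,0,0.006,0,-0.042,1],[0,-0.191,0,0.012,0,-0.083,1],[0,-0.286,0,0.022,0,-0.124,1],[0,-0.382,0,0.033,0,-0.164,1],[0,-0.42,0,0.037,0,-0.18,1],[0,-0.42,0,0.037,0,-0.18,1],[0,-0.42,0,0.037,0,-0.18,1],[0,-0.42,0,0.037,0,-0.18,1],[0,-0.42,0,0.037,0,-0.18,1]]'
python3 -c "
from latch import *
im=grab('scene'); save(im,'s9.png',crop=(130,80,300,224),scale=2.6)
print([(d['confidence'],np.round(world(im,d['at']),3)) for d in mark_of('scene','beam_nose')[:2]])
print([(q,d['confidence'],np.round(world(im,d['at'],z=.072),4)) for q in('dial_tip','mark_tip') for d in mark_of('scene',q)[:3]])
s=arm.observe(); print(s['t'],s['ee_pos'],s['dq'].round(3),s['force'],s['grip_width'])
"
```

```text
t: 15.75
ee_pos: [0.4956, -0.2628, 0.1986]
tcp_rot: [-3.049, 0.126, 0.652]
force: [-1.4, 8.5, -1.8]
grip_width: 0.0158
[(0.96, array([ 0.578, -0.2  ,  0.296]))]
[('dial_tip', 0.84, array([0.6989, 0.4041, 0.072 ])), ('dial_tip', 0.81, array([0.5196, 0.2508, 0.072 ])), ('dial_tip', 0.74, array([0.3096, 0.2674, 0.072 ])), ('mark_tip', 0.43, array([0.3974, 0.4192, 0.072 ])), ('mark_tip', 0.4, array([0.2985, 0.2654, 0.072 ]))]
15.95 [ 0.49560186 -0.26274895  0.19860058] [ 0.001 -0.     0.001 -0.    -0.001  0.001] [-0.76874081  8.32795293 -1.85562126] 0.01597490710522241
```

View pics/s9.png

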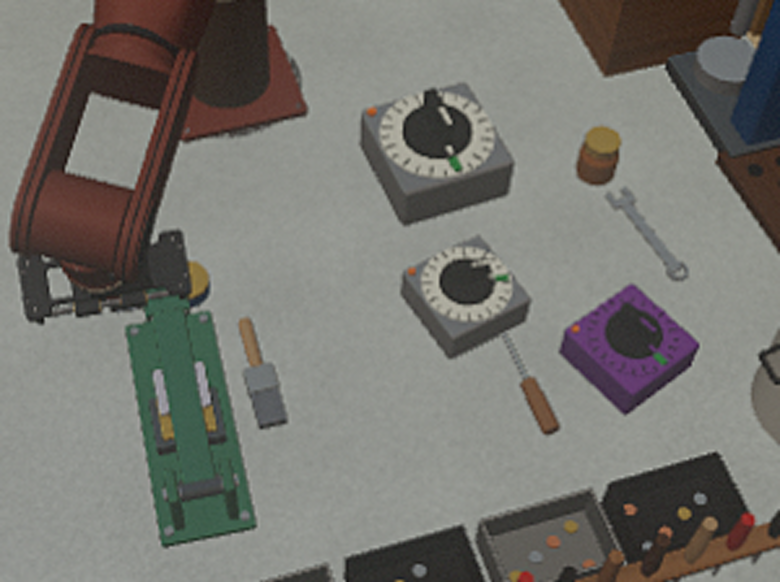

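The beam is up with the gripper on it, and the tools are undisturbed. The dial pointer is small in this view at (487,265), with the mark at (500,278), so I'll zoom in to verify it and check the nose height from depth.

```bash
python3 -c "
from latch import *
im=grab('scene'); t=grab('top'); 
a=im['pixels'][160:230,270:350,::-1]; b=t['pixels'][160:230,170:250,::-1]
cv2.imwrite('pics/z10.png',cv2.resize(np.hstack([a,b]),None,fx=4.9,fy=4.9,interpolation=2))
for v in (192,195,198,201,205,210,220,235): print(v,[world(im,(u,v)).round(3).tolist() for u in (192+int((v-195)*.25),196+int((v-195)*.25))])
w=grab('wrist')
for o in red(w): print(*o)
for p in ([.5205,.205],): 
  for ang in (85,):
    print([proj(i,np.array([p[0]+r*np.cos(np.radians(ang)),p[1]+r*np.sin(np.radians(ang)),z])).round(1).tolist() for i in (im,t) for r,z in ((0,.07),(.039,.07),(.028,.104),(0,.104))])
"
```

```text
192 [[0.563, -0.209, 0.269], [0.58, -0.199, 0.287]]
195 [[0.509, -0.206, 0.177], [0.507, -0.194, 0.17]]
198 [[0.514, -0.208, 0.169], [0.516, -0.196, 0.166]]
201 [[0.525, -0.208, 0.167], [0.527, -0.195, 0.164]]
205 [[0.539, -0.208, 0.164], [0.544, -0.196, 0.166]]
210 [[0.554, -0.209, 0.157], [0.558, -0.197, 0.158]]
220 [[0.585, -0.208, 0.143], [0.588, -0.195, 0.143]]
235 [[0.632, -0.207, 0.127], [0.637, -0.195, 0.128]]
[235, 291, 37, 13, 452] [ 0.3585 -0.2499  0.14  ] [ 0.5061 -0.263   0.2366]
[[310.2, 187.5], [320.9, 185.6], [318.9, 180.4], [311.1, 181.7], [209.7, 191.9], [199.8, 190.3], [201.3, 188.7], [208.6, 189.9]]
```

View pics/z10.png

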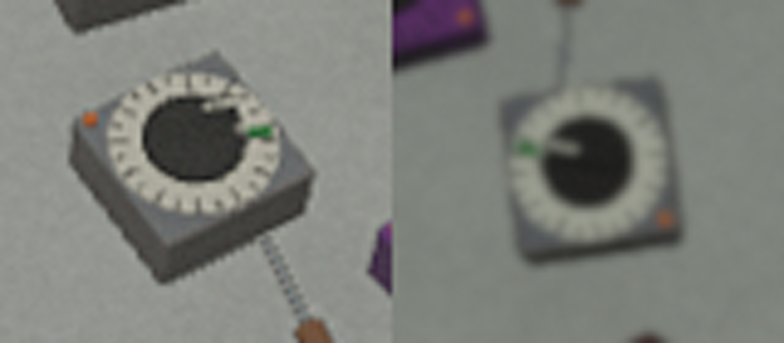

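Seen from the top, the pointer meets the green mark. The nose depth reads about 0.17 m against 0.08 m when shut, so it is up roughly 9 cm, and the arm is still.

```bash
python3 -c "
from plant import job,arm
print(job.sign_off()); print(arm.observe()['t'],arm.observe()['ee_pos'])"
```

```text
the job is handed in; nothing more can be done
None
the job is handed in; nothing more can be done
```

The dial is set to the green mark and the press beam is held up about 9 cm, still, so the brass plate can come out. I've handed the job in; sign-off gave no verdict.

- **Dial:** I turned the dial of the smaller grey box about 80° counterclockwise. It went about 2.7° too far, so I turned it back until the pointer met the mark's tip in the close wrist view. The last top view still shows them meeting. The last scene view was too coarse to confirm it, and the network found no mark there on the right box.
- **Latch and beam:** I pulled the latch out about 16 mm, with a spring reaction of about 8 N, then lifted the beam along its arc. Depth puts the nose top at about 0.17 m against 0.08 m shut, and the tool rose 99 mm. After the lift the network's own beam_nose point was wrong (it landed on the gripper), so I used the depth and tool readings instead.
- **Final state:** The arm's joint speeds were about zero and the grip was firm at 16 mm opening. The clock read about 16 s of the 51 s allowed. The tools and containers in view in the last scene picture looked undisturbed; the mallet and bottle were outside it.

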